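Tip a flush carrier plate out of its nest and lay it on the drying stand

ROBOT

A 6-joint arm with a two-finger parallel gripper is mounted at the origin on a cart in front of the work surface, level with it; the furniture and walls round the work are solid. World frame = base frame: x ahead of the robot, y to its left, z up, the work surface at z = 0. Lengths are in m, angles in rad, forces in N, time in s.
With the tool pointing down it reaches from about 0.25 to 0.775 m from the base axis. Payload 4 kg.
Tool frame: the origin (TCP) lies at the very end of the fingers, on their centre line; the grasp point (between the pads) lies 19 mm behind it; y points along the fingers, z is the direction in which the jaws open and shut, and the axes are right-handed (so a half turn about y gives the same grasp; the last joint's range is limited). The gripper opens to 85 mm and grips with 20 to 120 N. Pads are 22 mm wide; open, the fingers measure 114 mm over their backs; the gripper's body (76 mm by 85 mm) begins 54 mm behind the grasp point. The pads swing forward as they close: fully open they stand 13 mm farther back than shut.
Start: joints at [1.033, 0.087, 1.371, -0, 1.684, -0.103], TCP at [0.232, 0.499, 0.231] pointing down, gripper open.
Joint ranges: [-3.1, 3.1], [-0.76, 2.03], [0.27, 2.55], [-1.08, 4.22], [0.17, 2.65], [-2.57, 2.57]. Speed limits (rad/s): [2.79, 2.79, 3.14, 3.14, 3.14, 3.14].

INTERFACE

Orientations are given as a unit quaternion [x, y, z, w].
In Python, from bench import bot, optics, hand_in gives the robot as it stands. The module is installed in compiled form; this text tells all that it offers.
- The arm moves only by the tool servo_tool, never from a script. Its argument "deltas" is a list of rows, each a list of 2 entries, a list of its own where there are three numbers: the shift along the world's x, y, z in mm, then the turn about the world's z in degrees. A call has 1 to 20 rows; each row is the pose to reach, as a shift and turn from the pose commanded when the call began; what a row does not reach only later rows make up. A row lasts 1/10 s, in which the tool goes at most 50 mm and 8.59 degrees, less where a joint would pass 70% of its speed; a pose out of reach is approached as far as the arm can. A call with a gripper value outside its range is refused whole. "gripper" is the finger opening in mm, from 0 to 85.4, set as the call begins (left out, the last holds). The fingers move at their own pace and stop on an object; "squeeze" is the grip in N (left out, the last holds). Time passes only in rows, so rows that repeat a pose let the fingers close. It gives the time, the measured TCP pose, the force and the opening at its end, in the units of the state.
- bot.observe(): the state, without advancing time (a new reading comes with each control period).
- optics.camera(name): name is "side" or "top" or "wrist"; returns (picture, depth): 480x640x3 uint8, blue, green, red; 480x640 float32, m along the optical axis (not along the pixel's ray), 0 where there is no reading.
- optics.camera_model(name): a dict with "fovy" (degrees; the focal length in pixels is half the picture's height over the tangent of half this angle, whatever the lens; pixels are square), "cx", "cy" (the principal point, pixels), "k1" (the pictures are not rectified: a ray, as slopes to the right and down, at radius r is drawn at 1 + k1 r^2 times it, then the intrinsics apply), "R" (3x3) and "t" (3): a world point X has camera coordinates R X + t. Camera axes: x right, y down, z forward; pixel columns grow to the right and rows downward; lengths in m; the calibration is good to about 2 mm. A picture is of the moment at which its call begins: read the wrist's pose just before it. camera_model takes no time and is no camera call; for the wrist camera it gives the pose at the moment of the call.
- hand_in(): hands the job in, once; it reports no verdict.
Trained networks look in the newest picture that a camera, given by its name, has taken for a name from the list of things; names that differ only in an ending like _2 or _b are one class to them, and where a whole thing is asked for, a point or a joint stands for the part that bears it (a point fixed in the world has none). Each returns a list of dicts, best first, with "confidence" (0 to 1); they miss things now and then, are a little off and sometimes report something else, mostly with a low value. They report only what shows in the picture. A call takes as long as a camera call. They do not tell look-alikes from the thing itself.
- optics.look_for(camera, thing): "position" ([column, row] as shares, 0 to 1, of the picture: columns of its width, rows of its height, amid what is visible of it).
The state is a dict: "time": time; "q": joint angles; "joint_vel": joint speeds; "joint_torque": joint torques, N m; "ee_pos": TCP position; "tcp_rot": TCP orientation; "force": force on the tool from outside, world axes, zero at the start; "moment": the same for the moment, N m; "opening": finger opening in m.
Only numpy, scipy, OpenCV 4.12 (cv2) and the standard library are available. Lean on these libraries where they do the work, as an engineer would, in place of code of your own. Each camera call takes 0.05 s, during which the arm holds its last target. There are 200 camera calls.

TASK

The metal carrier plate lies flush in its nest, with no room for fingers round it. Press gently on its end beside the thumb notch until the rocker under it comes to its stop and the far end stands up; then take the plate by its raised sides and lay it gently on the two-rail drying stand, flat, marked face up, centred and lined up with the rails. Do not disturb the dish and the black-capped marker behind the work, or the little coverslip box nearby.

Things in the scene. Friction and masses are not known exactly. Their poses are not given: they have to be found in the camera images.
- carrier_plate: loose aluminium plate, 140 x 60 x 7 mm, 0.10 to 0.21 kg. Origin: centre of its underside; x along its length, y across, z up through the marked face (engraved rectangle, and an 18 mm ring 53 mm from the centre towards -x: the end to press). At the start it lies in the nest, axes as the nest's, underside at z = 35 mm, top flush with the rim.
- nest: fixed grey block, 172 x 92 x 42 mm. Origin: centre of its underside, on the table; x along its length towards the end that rises, y across, z up. Pocket 144 x 64 mm, walls 14 mm: 2 mm gap round the plate. The end wall at -x (press end, robot's side) has a thumb notch 34 mm wide, 12 mm deep; the pocket is free below that end. Pressing the other end moves nothing.
- press_point (a point): where to press: centre of the engraved ring on the flush plate, on its top face (nest frame x = -53 mm, y = 0, z = 42 mm); stays there when the plate tilts; axes as the nest
- rocker_pivot (a point): middle of the hinge of the rocker bed that carries the plate: nest frame x = -15 mm, y = 0, z = 32 mm, 3 mm below the plate's underside; axes as the nest. The bed is 50 mm wide and reaches from nest x = -68 to +58 mm when level
- rocker (a joint): rocker bed's angle about the nest's y: 0 flush, grows as the plate's -x end sinks and its +x end rises; hard stop at 0.40 rad (press end 20 mm down, far end 33 mm up: the outer half's long sides then stand above the rim, free to grip across 60 mm). Stiff hinge, friction 0.12 N m (4 to 8 N on the ring turn it), stays where left.
- stand: fixed steel stand: base 150 x 66 x 6 mm with two parallel rails, each 130 mm long and 7 mm wide, 40 mm between their centre lines (47 mm over their outsides), tops 40 mm above the table. Origin: centre of its underside (on the table); x along the rails, y across, z up.
- stand_top (a point): point midway between the rails at the height of their tops, above the middle of the stand; axes as the stand. The laid plate's origin belongs here, its x along the stand's x (either way round).
- petri_dish_1: loose closed dish, 60 mm across, 14 mm high, bystander; origin at the centre of its underside
- marker_black: loose marker pen with a black cap, 120 mm long, 14 mm thick, lying on the table, bystander; origin at the centre of its underside
- coverslip_box: loose small white box, 34 x 34 x 16 mm, between nest and stand, bystander; origin at the centre of its underside
Mind the look-alikes: they are no part of the job. Of the things that look like the carrier_plate, the larger one is meant.

How it is judged:
By the outcome, as a careful person would: the job done as asked, in the order asked, and still so for the second after the job is handed in, with the robot touching nothing.
It also fails if it takes over 51 s, if anything falls off the work surface, if the arm or the gripper's body presses on something with over 40 N, if the wrist force passes 120 N, or if a joint passes its speed limit or range.

## Working session

There is one attempt and no reset: what is moved stays moved. The work goes in short steps, Python scripts to look and compute and a tool call to move; the robot and the scene stay as the last step left them, time stands still between calls to the robot, and variables do not carry over. Pictures are saved under pics/ and viewed, about 8 in all and at most 12, crops included, and the job is handed in when it is done.

Besides the shell and the picture viewer there is one more tool, called after ">>>" by a JSON object that holds its "op" and its "data". servo_tool: Moves the arm, as the interface text tells. Its arguments: {"type":"object","properties":{"deltas":{"type":"array"},"gripper":{"type":"number"},"squeeze":{"type":"number"}},"required":["deltas"]}

```bash
mkdir -p pics; ls; cat > h.py <<'E'
import numpy as np, cv2
from bench import bot, optics, hand_in
def K(m):
    f=240/np.tan(np.radians(m['fovy'])/2)
    return f
def ray(m,u,v):
    f=K(m); xd=np.array([(u-m['cx'])/f,(v-m['cy'])/f]); x=xd.copy()
    for _ in range(20): x=xd/(1+m['k1']*(x@x))
    R=np.array(m['R']); return R.T@np.array([x[0],x[1],1.]), -R.T@np.array(m['t'])
def at_z(m,u,v,z):
    d,c=ray(m,u,v); return c+d*(z-c[2])/d[2]
def at_depth(m,u,v,dep):
    d,c=ray(m,u,v); return c+d*dep
def proj(m,X):
    f=K(m); p=np.array(m['R'])@np.array(X)+np.array(m['t']); s=p[:2]/p[2]; s=s*(1+m['k1']*(s@s))
    return s*f+[m['cx'],m['cy']]
E
python3 - <<'E'
from h import *
s=bot.observe(); print(s['time'],s['ee_pos'],s['tcp_rot'],s['force'])
for c in ['top','side']:
    p,d=optics.camera(c); m=optics.camera_model(c); cv2.imwrite(f'pics/{c}0.png',p); np.save(f'{c}0d.npy',d)
    print(c,m['fovy'],-np.array(m['R']).T@np.array(m['t']))
    for n in ['carrier_plate','nest','stand','petri_dish_1','marker_black','coverslip_box']:
        if c=='side': continue
        for r in optics.look_for(c,n)[:3]:
            u,v=r['position'][0]*640,r['position'][1]*480
            dd=d[int(v),int(u)]
            print(n,round(r['confidence'],2),round(u),round(v),np.round(at_depth(m,u,v,dd),3))
E
```

```text
pics
0.0 [0.23141665 0.49837308 0.23010165] [ 0.69122634 -0.15278368  0.15226539 -0.68969453] [-0.71966362  0.25622196 -0.01644469]
top 52.43218775394459 [ 0.41765739 -0.11858586  1.03121889]
carrier_plate 0.84 458 232 [ 0.557 -0.409  0.004]
carrier_plate 0.75 344 270 [ 0.468 -0.164  0.042]
nest 0.97 330 274 [ 0.458 -0.136  0.042]
stand 0.83 198 262 [0.477 0.144 0.004]
petri_dish_1 0.97 276 183 [ 0.651 -0.017  0.014]
marker_black 0.57 234 170 [ 0.681  0.077 -0.003]
coverslip_box 0.69 265 299 [ 0.405 -0.003  0.016]
side 49.15010323802846 [ 0.02871913 -0.71342857  0.81805257]
```

View pics/top0.png

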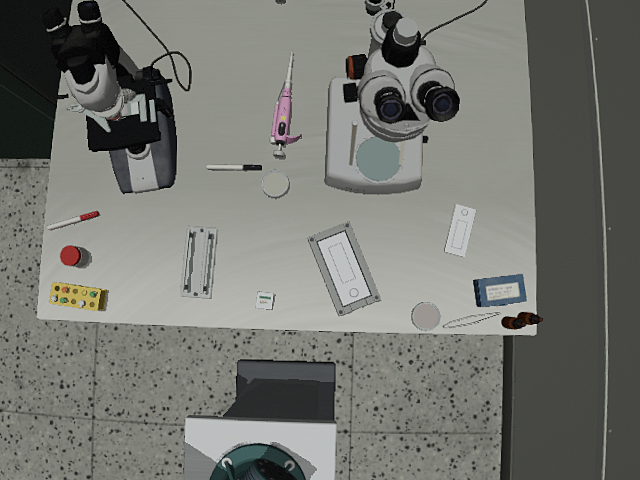

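View pics/side0.png

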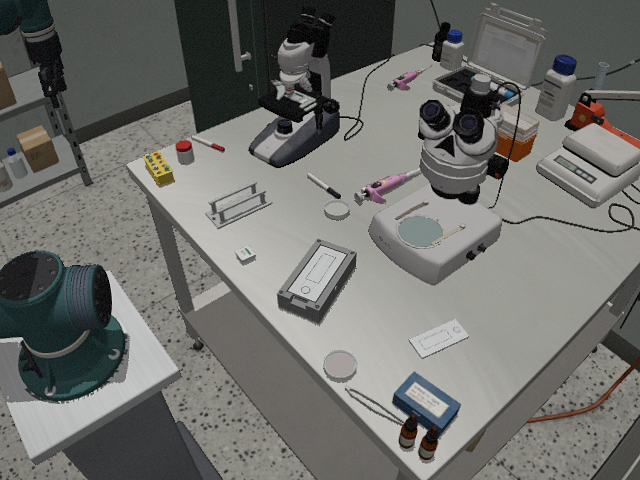

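The top picture shows the nest at about (344,268) px. The plate's ring is at (353,292), the end nearest the robot. The stand is at (199,262), the coverslip box at (265,299), the dish at (276,183) and the marker at (234,167). The smaller look-alike plate is at (460,230).

```bash
cat > m.py <<'E'
from h import *
def heights(m,d):
    vv,uu=np.mgrid[0:480,0:640]; f=K(m)
    x=np.stack([(uu-m['cx'])/f,(vv-m['cy'])/f],-1); xd=x.copy()
    for _ in range(10): x=xd/(1+m['k1']*(x**2).sum(-1,keepdims=True))
    P=np.concatenate([x,np.ones(x.shape[:2]+(1,))],-1)*d[...,None]
    return (P-np.array(m['t']))@np.array(m['R'])
def rect(W,mask):
    pts=W[mask][:,:2].astype(np.float32)
    (c,s,a)=cv2.minAreaRect(pts*1000); return np.round(c,1),np.round(s,1),round(a,2)
def comp(W,mask,xy):
    # component nearest to xy
    n,l=cv2.connectedComponents(mask.astype(np.uint8))
    best=min(range(1,n),key=lambda i:np.linalg.norm(W[l==i][:,:2].mean(0)-xy) if (l==i).sum()>30 else 9)
    return l==best
E
python3 - <<'E'
from m import *
for c in ['top','side']:
    m=optics.camera_model(c); d=np.load(c+'0d.npy'); im=cv2.imread(f'pics/{c}0.png'); W=heights(m,d)
    z=W[...,2]
    for nm,xy in [('nest',(.462,-.145)),('stand',(.475,.144))]:
        near=(np.hypot(W[...,0]-xy[0],W[...,1]-xy[1])<.13)&(d>0)
        mk=near&(z>.032)&(z<.06)
        print(c,nm,rect(W,mk),mk.sum(),np.median(z[mk]))
    g=im.min(2); near=(np.hypot(W[...,0]-.462,W[...,1]+.145)<.1)&(z>.03)
    mk=near&(g>190); mk=comp(W,mk,(.462,-.145)); print(c,'plate',rect(W,mk),mk.sum())
    for nm,xy in [('nest',(.462,-.145)),('stand',(.475,.144))]:
        q=proj(m,[*xy,.04]).astype(int); cr=im[max(q[1]-50,0):q[1]+50,q[0]-65:q[0]+65]
        cv2.imwrite(f'{c}_{nm}.png',cv2.resize(cr,(400,300),interpolation=cv2.INTER_CUBIC)); print(q)
a=[cv2.imread(f'{c}_{n}.png') for c in('top','side') for n in('nest','stand')]
cv2.imwrite('pics/crops.png',np.vstack([np.hstack(a[:2]),np.hstack(a[2:])]))
E
```

```text
top nest (array([ 472.5, -163.9]), array([172.4,  94.6]), 23.71) 3604 0.04238214017779167
top stand (array([478.7, 142.5]), array([ 48.8, 130.5]), 86.98) 495 0.039935695988425515
top plate (array([ 472. , -163.9]), array([137.5,  58.2]), 23.42) 602
[334 272]
[193 262]
side nest (array([ 470.9, -165.1]), array([176.4,  94.5]), 23.39) 3059 0.04181025537655891
side stand (array([477.3, 140.7]), array([ 53.8, 131.2]), 87.34) 377 0.039182889695690754
side plate (array([ 470.9, -165.1]), array([141.5,  59.7]), 22.7) 1112
[308 268]
[235 195]
```

View pics/crops.png

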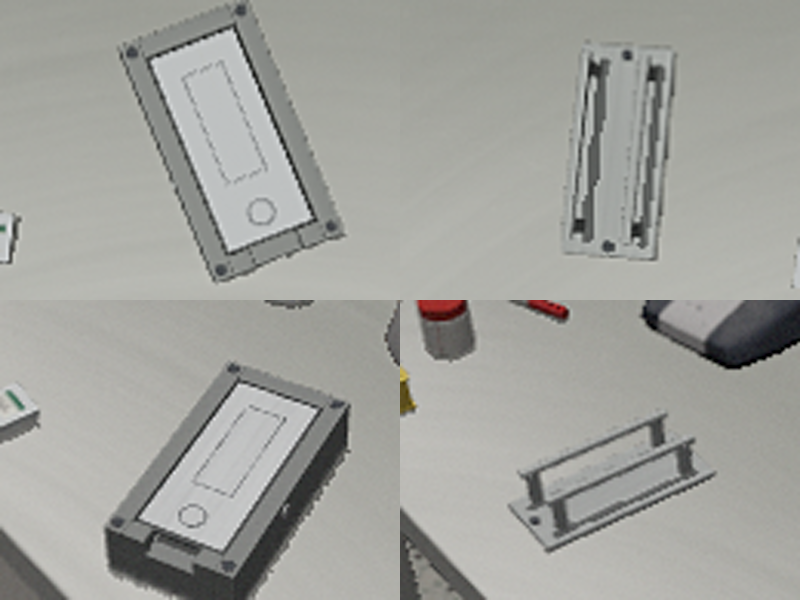

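The crops show the nest and plate with the ring at the robot's end. The stand shows as two rails, nearly parallel to world x. Both cameras agree to about 2 mm:

| Thing | x (m) | y (m) | Yaw |
|---|---|---|---|
| Nest | 0.4718 | -0.1645 | 23.5° |
| Stand | 0.478 | 0.1416 | -3° |

The rim is at 42 mm and the rail tops at 40 mm, as given.

```bash
python3 - <<'E'
from m import *
from scipy.spatial.transform import Rotation as R
s=bot.observe(); Q=R.from_quat(s['tcp_rot']).as_matrix(); print(np.round(Q,3)); 
a=np.degrees(np.arctan2(Q[1,2],Q[0,2])); print('jaw yaw',a,'turn to 113.5',[(113.5-a+90)%180-90])
y=np.radians(23.5); N=np.array([.4718,-.1645])
f=lambda x:N+x*np.array([np.cos(y),np.sin(y)])
for x in(-55,35): print(x,f(x/1000),(f(x/1000)-np.array(s['ee_pos'])[:2])*1000)
m=optics.camera_model('top'); W=heights(m,np.load('top0d.npy'))
mk=(W[...,0]<.75)&(W[...,0]>.3)&(abs(W[...,1])<.45)&(W[...,2]>.07)
P=W[mk]; print(len(P)); 
if len(P):
  print(P.min(0),P.max(0)); 
  for x0 in np.arange(.5,.76,.05):
    q=P[(P[:,0]>x0)&(P[:,0]<x0+.05)&(P[:,1]<.1)]; 
    if len(q): print(x0,q.min(0),q.max(0))
E
```

```text
[[ 0.907 -0.     0.421]
 [-0.421 -0.     0.907]
 [-0.    -1.    -0.   ]]
jaw yaw 65.08730775841646 turn to 113.5 [np.float64(48.41269224158356)]
-55 [ 0.4213617 -0.1864312] [ 189.70756237 -685.21303628]
35 [ 0.5038971  -0.15054378] [ 272.24296906 -649.32562007]
10203
[ 0.41765739 -0.31880146  0.07002227] [0.74998727 0.36784021 1.03121889]
0.6500000000000001 [ 0.6503378  -0.31234817  0.07002227] [ 0.69999953 -0.16854036  0.37304922]
0.7000000000000002 [ 0.70000059 -0.31880146  0.07003214] [ 0.74998324 -0.14919433  0.38006721]
```

>>> {"op": "servo_tool", "data": {"deltas": [[[8,-30,0],-6],[[19,-68,0],-13],[[30,-110,0],-21],[[42,-152,0],-29],[[54,-194,0],-37],[[66,-238,0],-45],[[78,-282,0],-53],[[90,-326,0],-62],[[102,-370,0],-70],[[114,-412,0],-79],[[126,-456,0],-87],[[138,-500,0],-95],[[150,-544,0],-104],[[162,-586,-10],-112],[[172,-622,-25],-119],[[181,-654,-35],-125],[[187,-676,-45],-130],[[189.5,-685.5,-50],-131.6],[[189.5,-685.5,-50],-131.6]], "gripper": 0, "squeeze": 30}}

```text
time: 2.3
ee_pos: [0.4208, -0.187, 0.1804]
tcp_rot: [-0.144, 0.693, -0.692, 0.143]
force: [-1.0, 0.4, -0.2]
opening: 0.0
```

```bash
python3 - <<'E'
from m import *
m=optics.camera_model('wrist'); s=bot.observe(); p,d=optics.camera('wrist'); cv2.imwrite('pics/w1.png',p)
print(s['time'],s['ee_pos'],s['q'],s['force'],s['opening'],m['k1'],m['fovy'])
y=np.radians(23.5); c=np.array([np.cos(y),np.sin(y)])
pp=proj(m,[*(np.array([.4718,-.1645])-.053*c),.042]); print(pp)
W=heights(m,d); mk=(d>0)&(W[...,2]>.032)&(W[...,2]<.05); print(mk.sum(),rect(W,mk) if mk.any() else '', np.median(W[mk][:,2]))
print(optics.look_for('wrist','press_point')[:2])
cv2.drawMarker(p,tuple(int(v) for v in pp),(0,0,255),0,12); cv2.imwrite('pics/w1m.png',p)
E
```

```text
2.3 [ 0.42076002 -0.18702534  0.18035083] [-5.41589441e-01 -9.66079432e-02  1.65472791e+00  1.26212004e-04
  1.58584419e+00  6.19905467e-01] [-0.98119218  0.39038286 -0.17938847] 2.036619266500855e-05 -0.0720228105900394 59.09134171059503
[319.46175647 223.50223494]
37351 (array([ 464.8, -298.3]), array([425.7, 192.7]), 87.33) 0.04212886796807754
[{'position': [0.5734, 0.2508], 'confidence': 0.93}]
```

View pics/w1m.png

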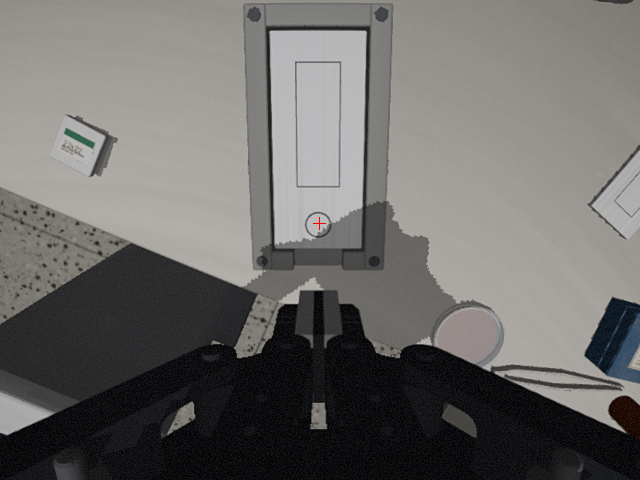

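The wrist picture shows the predicted ring point at (319,223), on the drawn ring at (318,224). The nest axis is upright in the image, so position and yaw are good. I'll go down now.

>>> {"op": "servo_tool", "data": {"deltas": [[[0,0,-15],0],[[0,0,-40],0],[[0,0,-70],0],[[0,0,-95],0],[[0,0,-115],0],[[0,0,-126],0],[[0,0,-131],0],[[0,0,-134],0],[[0,0,-135],0],[[0,0,-136],0],[[0,0,-137],0],[[0,0,-138],0],[[0,0,-138.5],0],[[0,0,-139],0],[[0,0,-139.5],0],[[0,0,-140],0],[[0,0,-140.5],0],[[0,0,-141],0]]}}

```text
time: 4.2
ee_pos: [0.421, -0.1868, 0.0409]
tcp_rot: [0.144, -0.692, 0.692, -0.144]
force: [-2.6, -0.4, 5.6]
opening: 0.0004
```

>>> {"op": "servo_tool", "data": {"deltas": [[[0,0,-0.7],0],[[0,0,-1.4],0],[[0,0,-2.1],0],[[0,0,-2.8],0],[[0,0,-3.5],0],[[0,0,-4.2],0],[[0,0,-4.9],0],[[0,0,-5.6],0],[[0,0,-6.3],0],[[0,0,-7],0]]}}

```text
time: 5.2
ee_pos: [0.42, -0.1873, 0.0336]
tcp_rot: [0.145, -0.692, 0.693, -0.143]
force: [-4.3, -1.6, 5.0]
opening: 0.0
```

>>> {"op": "servo_tool", "data": {"deltas": [[[0,0,-0.5],0],[[0,0,-1],0],[[0,0,-1.5],0],[[0,0,-2],0],[[0,0,-2.5],0],[[0,0,-3],0]]}}

```text
time: 5.8
ee_pos: [0.42, -0.1872, 0.0304]
tcp_rot: [0.145, -0.692, 0.693, -0.143]
force: [-5.9, -1.1, 4.2]
opening: -0.0004
```

>>> {"op": "servo_tool", "data": {"deltas": [[[0,0,-0.5],0],[[0,0,-1],0],[[0,0,-1.5],0]]}}

```text
time: 6.1
ee_pos: [0.4201, -0.1872, 0.0288]
tcp_rot: [0.145, -0.692, 0.693, -0.143]
force: [-4.6, -2.3, 4.3]
opening: 0.0001
```

>>> {"op": "servo_tool", "data": {"deltas": [[[0,0,-0.5],0],[[0,0,-1],0],[[0,0,-1.5],0],[[0,0,-2],0]]}}

```text
time: 6.5
ee_pos: [0.4202, -0.1873, 0.0282]
tcp_rot: [0.145, -0.692, 0.693, -0.143]
force: [-8.4, 0.2, 14.3]
opening: 0.0001
```

Force has jumped to 14 N with no further sinking, so the stop is reached. I'll lift off, open, move over the raised half and look.

>>> {"op": "servo_tool", "data": {"deltas": [[[0,0,2],0],[[0,0,5],0],[[0,0,12],0],[[0,0,30],0],[[0,0,60],0],[[0,0,95],0],[[0,0,120],0],[[10,4.4,130],0],[[35,15.2,130],0],[[60,26,130],0],[[78,34,130],0],[[84.4,36.7,130],0],[[84.4,36.7,130],0]], "gripper": 85}}

```text
time: 7.8
ee_pos: [0.5059, -0.1495, 0.1565]
tcp_rot: [-0.145, 0.692, -0.692, 0.144]
force: [0.1, 0.0, 0.4]
opening: 0.0853
```

```bash
python3 - <<'E'
from m import *
m=optics.camera_model('wrist'); s=bot.observe(); p,d=optics.camera('wrist'); cv2.imwrite('pics/w2.png',p)
print(s['time'],s['ee_pos'],s['force'],s['opening'])
W=heights(m,d); y=np.radians(23.5); c=np.array([np.cos(y),np.sin(y)]); n=np.array([-c[1],c[0]])
L=(W[...,:2]-[.4718,-.1645]); X=L@c; Y=L@n
mk=(d>0)&(abs(Y)<.024)&(abs(X)<.07)&(W[...,2]>.01)&(W[...,2]<.1)&(p.min(2)>90)
A=np.c_[X[mk],Y[mk],np.ones(mk.sum())]; z=W[...,2][mk]
co=np.linalg.lstsq(A,z,rcond=None)[0]; print(co,'tilt',np.arctan(co[0]),mk.sum(),'x range',X[mk].min(),X[mk].max(), z.min(),z.max())
zf=(np.c_[X.ravel(),Y.ravel(),np.ones(X.size)]@co).reshape(X.shape)
pl=(d>0)&(abs(W[...,2]-zf)<.004)&(abs(X)<.08)&(abs(Y)<.05)&(X>.02)
print('Y edges at raised', np.percentile(Y[pl],[.5,99.5]),X[pl].max())
E
```

```text
7.8 [ 0.50592298 -0.14951629  0.15653767] [0.09676063 0.03232579 0.39788189] 0.08528191950737354
[0.41738884 0.00064064 0.04969179] tilt 0.39540630498095786 11162 x range -0.06945169202671866 0.06117411885979495 0.019431156321938547 0.07584994710923774
Y edges at raised [-0.02873546  0.0305235 ] 0.06117411885979495
```

View pics/w2.png

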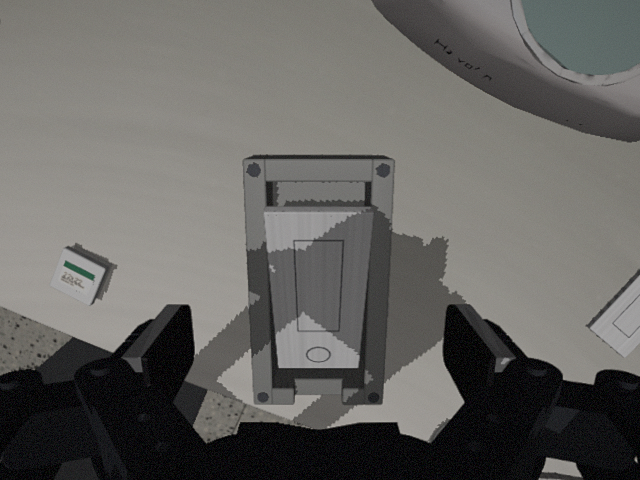

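The wrist picture shows the far end standing up: plate top edge at (320,208), ring end sunk at (318,354). The measured tilt is 0.395 rad against the 0.40 stop, so the press is done. The tool is over the raised half, centred to 1 mm. I'll go down open.

>>> {"op": "servo_tool", "data": {"deltas": [[[0,0.5,-20],0],[[0,0.5,-45],0],[[0,0.5,-70],0],[[0,0.5,-90],0],[[0,0.5,-102],0],[[0,0.5,-108],0],[[0,0.5,-111],0],[[0,0.5,-112.5],0],[[0,0.5,-112.5],0]]}}

```text
time: 8.75
ee_pos: [0.5061, -0.1497, 0.0452]
tcp_rot: [0.143, -0.692, 0.693, -0.144]
force: [0.1, -0.4, -0.2]
opening: 0.085
```

>>> {"op": "servo_tool", "data": {"deltas": [[[0,0,0],0],[[0,0,0],0],[[0,0,0],0],[[0,0,0],0],[[0,0,0],0],[[0,0,0],0],[[0,0,0],0],[[0,0,0],0]], "gripper": 45, "squeeze": 70}}

```text
time: 9.55
ee_pos: [0.5061, -0.1496, 0.045]
tcp_rot: [0.143, -0.692, 0.693, -0.144]
force: [-0.1, 0.6, 4.7]
opening: 0.0584
```

>>> {"op": "servo_tool", "data": {"deltas": [[[0,0,1],0],[[0,0,3],0],[[0,0,6],0],[[0,0,10],0],[[0,0,16],0],[[0,0,24],0],[[0,0,35],0],[[0,0,48],0],[[0,0,62],0],[[0,0,75],0],[[0,0,80],0],[[0,0,80],0]]}}

```text
time: 10.75
ee_pos: [0.5063, -0.1498, 0.1259]
tcp_rot: [0.143, -0.692, 0.693, -0.145]
force: [-0.6, 0.3, -1.6]
opening: 0.0583
```

```bash
cat > tilt.py <<'E'
from m import *
def fit(tag,yaw):
    m=optics.camera_model('wrist'); s=bot.observe(); p,d=optics.camera('wrist'); cv2.imwrite(f'pics/{tag}.png',p)
    e=np.array(s['ee_pos']); y=np.radians(yaw); c=np.array([np.cos(y),np.sin(y)]); n=np.array([-c[1],c[0]])
    print(s['time'],e,s['force'],s['opening'])
    W=heights(m,d); L=W[...,:2]-e[:2]; X=L@c; Y=L@n; Z=W[...,2]-e[2]
    mk=(d>0)&(abs(Y)<.022)&(X>-.13)&(X<.045)&(Z>-.06)&(Z<.06)
    A=np.c_[X[mk],Y[mk],np.ones(mk.sum())]; z=Z[mk]; w=np.ones(len(z),bool)
    for _ in range(6):
        co=np.linalg.lstsq(A[w],z[w],rcond=None)[0]; w=abs(A@co-z)<max(.003,2*np.std((A@co-z)[w])*.7)
    x=A[w,0]; print('tilt',np.arctan(co[0]),co,w.sum(),'X rel tool',np.percentile(x,[.2,99.8]))
E
python3 -c "
from tilt import *
fit('w3',23.5)"
```

```text
10.75 [ 0.50633403 -0.14975824  0.1259132 ] [-0.6458771   0.33910474 -1.62341783] 0.05831236918669747
tilt 0.4004171881707957 [ 0.42328507 -0.00249277  0.01957909] 19050 X rel tool [-0.05164021  0.02305957]
```

View pics/w3.png

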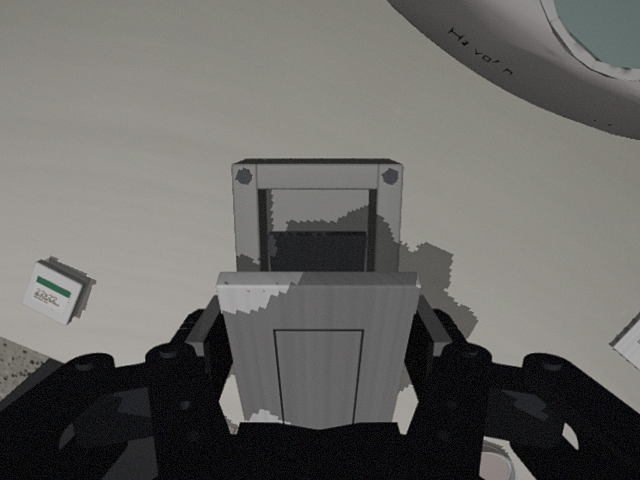

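The wrist picture shows the plate held at its far sides, with the raised edge at (318,278) px. It left the nest still at 0.400 rad tilt, 45 mm off-centre in the grip. I'll carry it over the stand, turning -26.5°.

>>> {"op": "servo_tool", "data": {"deltas": [[[0,4,4],-0.4],[[1,14,10],-1.4],[[2,32,15],-3],[[3,54,20],-5],[[4,78,20],-7],[[5.3,102,20],-9.4],[[6.6,126,20],-11.6],[[8,150,20],-13.8],[[9,174,20],-16],[[10.3,198,20],-18.2],[[11.5,222,20],-20.4],[[12.7,244,20],-22.4],[[13.6,262,20],-24],[[14.4,276,20],-25.3],[[14.8,285,20],-26.1],[[15,289,20],-26.5],[[15,289,20],-26.5],[[15,289,20],-26.5],[[15,289,20],-26.5]]}}

```text
time: 12.7
ee_pos: [0.5205, 0.139, 0.1442]
tcp_rot: [-0.019, -0.707, 0.707, 0.019]
force: [-0.5, 0.3, -1.3]
opening: 0.0578
```

```bash
python3 - <<'E'
from tilt import *
from scipy.spatial.transform import Rotation as R
Q=R.from_quat(bot.observe()['tcp_rot']).as_matrix(); print('jaw-x yaw',np.degrees(np.arctan2(Q[1,2],Q[0,2]))+90, 'y axis',Q[:,1])
fit('w4',-3)
m=optics.camera_model('wrist'); p=cv2.imread('pics/w4.png')
y=np.radians(-3); c=np.array([np.cos(y),np.sin(y)]); n=np.array([-c[1],c[0]])
for a in (65,20):
  for b in (-23.5,-16.5,16.5,23.5):
    q=proj(m,[*(np.array([.478,.1416])+a/1000*c+b/1000*n),.04]); cv2.circle(p,tuple(int(round(v)) for v in q),2,(0,0,255),-1)
cv2.imwrite('pics/w4m.png',p)
E
```

```text
jaw-x yaw -3.0484081365302984 y axis [-3.23180299e-04 -3.87417452e-04 -9.99999873e-01]
12.7 [0.52052797 0.13899153 0.14421222] [-0.51474591  0.30304102 -1.2577093 ] 0.057752967057213174
tilt 0.39781696373201497 [ 0.42022232 -0.00156445  0.01972587] 19062 X rel tool [-0.05205642  0.02278951]
```

View pics/w4m.png

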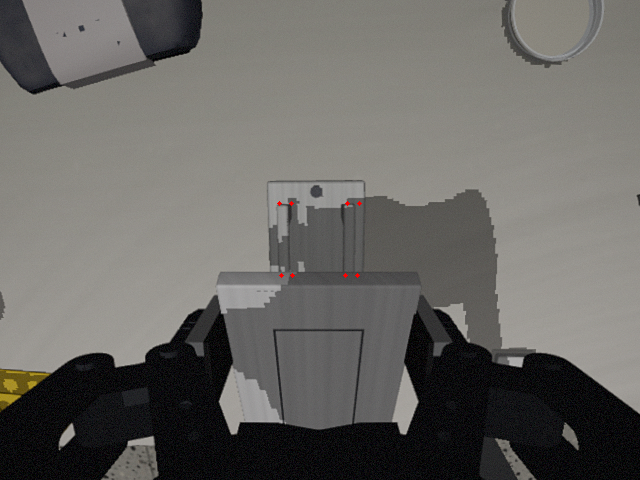

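The projected rail corners, red at about (280..360, 203), lie on the rails within a couple of pixels, with perhaps a small sideways offset. I'll refine from the wrist depth.

```bash
python3 - <<'E'
from m import *
m=optics.camera_model('wrist'); p,d=optics.camera('wrist'); W=heights(m,d)
y=np.radians(-3); c=np.array([np.cos(y),np.sin(y)]); n=np.array([-c[1],c[0]])
L=(W[...,:2]-[.478,.1416])*1000; X=L@c; Y=L@n; Z=W[...,2]
mk=(d>0)&(abs(Z-.04)<.006)&(X>15)&(X<80)&(abs(Y)<40)
print(mk.sum(),np.median(Z[mk]),np.percentile(X[mk],[.5,50,99,99.8]))
for lo in range(20,70,8):
    k=mk&(X>=lo)&(X<lo+8)
    for sg in(1,-1):
        q=Y[k&(Y*sg>5)]
        if len(q)>5: print(lo,sg,np.round(np.percentile(q,[2,50,98]),1),len(q))
mk=(d>0)&(abs(Z-.006)<.003)&(X>15)&(X<85)&(abs(Y)<45)
print('base',np.percentile(X[mk],[99.5]),[np.round(np.percentile(Y[mk&(X>a)&(X<a+5)],[1,99]),1) for a in (45,55,68)])
cr=cv2.imread('pics/w4m.png')[170:290,250:380]; cv2.imwrite('pics/w4c.png',cv2.resize(cr,None,fx=5,fy=4.6,interpolation=cv2.INTER_NEAREST))
E
```

```text
1598 0.040129431389401574 [22.67893034 44.36532358 64.00228534 64.24688475]
20 1 [18.2 21.3 24.5] 91
20 -1 [-21.7 -18.  -15. ] 101
28 1 [18.2 21.3 24.9] 151
28 -1 [-21.6 -18.3 -14.9] 151
36 1 [18.1 21.1 24.7] 153
36 -1 [-21.4 -18.3 -15. ] 142
44 1 [18.1 21.4 25. ] 155
44 -1 [-21.9 -18.2 -15.1] 150
52 1 [18.2 21.3 24.9] 162
52 -1 [-21.7 -18.3 -15. ] 158
60 1 [18.3 21.7 24.7] 91
60 -1 [-21.6 -18.  -15. ] 93
base [73.97448036] [array([-30.8,  33.9]), array([-30.8,  34. ]), array([-30.3,  33.8])]
```

View pics/w4c.png

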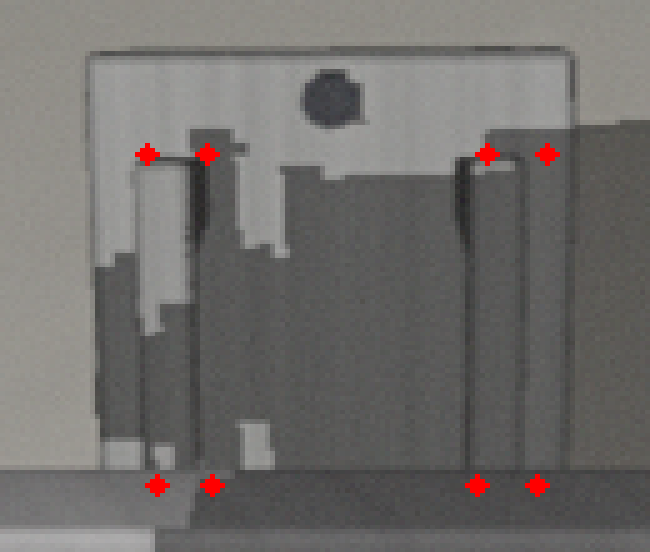

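```bash
python3 - <<'E'
from m import *
m=optics.camera_model('wrist'); s=bot.observe(); e=np.array(s['ee_pos']); p,d=optics.camera('wrist'); W=heights(m,d)
y=np.radians(-3.05); c=np.array([np.cos(y),np.sin(y)]); n=np.array([-c[1],c[0]])
L=W[...,:2]-e[:2]; X=L@c*1000; Y=L@n*1000; Z=(W[...,2]-e[2])*1000
pl=(d>0)&(abs(Z-(19.7+.42*X))<4)&(X>-10)&(X<26)
for a in (12,16,20):
    k=pl&(X>a)&(X<a+4); print(a,np.round(np.percentile(Y[k],[1,99]),2),np.percentile(Y[k],[1,99]).mean(),k.sum())
S=np.array([.478,.1416])-e[:2]; print('stand est in tool',S@c*1000,S@n*1000)
E
```

```text
12 [-28.28  29.91] 0.8134025066112347 1967
16 [-28.14  29.88] 0.8662575494426807 2115
20 [-28.18  29.82] 0.8180621717083927 2595
stand est in tool -42.68678130269237 0.27430009003985906
```

>>> {"op": "servo_tool", "data": {"deltas": [[[0.2,1,-8],0],[[0.2,1,-22],0],[[0.2,1,-40],0],[[0.2,1,-54],0],[[0.2,1,-63],0],[[0.2,1,-67],0],[[0.2,1,-68.5],0],[[0.2,1,-69.5],0],[[0.2,1,-70.5],0],[[0.2,1,-71.5],0],[[0.2,1,-72.5],0],[[0.2,1,-73.5],0],[[0.2,1,-74.5],0]]}}

```text
time: 14.15
ee_pos: [0.5218, 0.1406, 0.0708]
tcp_rot: [0.02, 0.707, -0.707, -0.018]
force: [2.0, -0.5, 1.0]
opening: 0.0581
```

The low end has touched: force z went from -1.3 to +1.0 N at the expected height. I'll ease the grip and lower so the plate turns flat in the pads.

>>> {"op": "servo_tool", "data": {"deltas": [[[0,0,0],0],[[0,0,-1],0],[[0,0,-2],0],[[0,0,-3],0],[[0,0,-4],0],[[0,0,-5],0],[[0,0,-6],0],[[0,0,-7],0],[[0,0,-8],0]], "squeeze": 25}}

```text
time: 15.05
ee_pos: [0.5237, 0.1405, 0.0644]
tcp_rot: [0.021, 0.707, -0.707, -0.016]
force: [6.6, -0.4, 7.3]
opening: 0.0579
```

```bash
python3 -c "
from tilt import *
fit('w5',-3)"
```

```text
15.05 [0.52366907 0.14054478 0.0643841 ] [ 6.64045678 -0.41122049  7.31431719] 0.0579437053409069
tilt 0.32430994183497575 [ 0.33617953 -0.0004029   0.0197765 ] 19827 X rel tool [-0.04668173  0.02313518]
```

>>> {"op": "servo_tool", "data": {"deltas": [[[0,0,-1],0],[[0,0,-2],0],[[0,0,-3],0],[[0,0,-4],0],[[0,0,-5],0],[[0,0,-6],0],[[0,0,-7],0],[[0,0,-8],0],[[0,0,-9],0],[[0,0,-10],0],[[0,0,-11],0],[[0,0,-12],0]], "squeeze": 20}}

```text
time: 16.3
ee_pos: [0.5214, 0.1407, 0.0509]
tcp_rot: [0.019, 0.707, -0.707, -0.018]
force: [3.0, 0.5, 4.6]
opening: 0.0579
```

```bash
python3 -c "
from tilt import *
fit('w6',-3)"
```

```text
16.3 [0.52136854 0.14070377 0.05091146] [2.96397912 0.5085907  4.60076832] 0.05794997931715363
tilt -0.8511180543229413 [-1.14090282 -0.02165149 -0.00667003] 11207 X rel tool [-0.03001823  0.04473527]
```

```bash
sed -i 's/(X>-.13)&(X<.045)&(Z>-.06)&(Z<.06)/(X>-.13)\&(X<.032)\&(Z>.003)\&(Z<.04)/' tilt.py; python3 -c "
from tilt import *
fit('w7',-3)"
```

```text
16.35 [0.52114085 0.14067367 0.05053919] [3.28770465 0.78169743 5.323055  ] 0.058532576457530405
tilt 0.20740776592205348 [ 2.10433936e-01 -1.12790165e-04  1.99719300e-02] 20370 X rel tool [-0.04100587  0.02329574]
```

>>> {"op": "servo_tool", "data": {"deltas": [[[0,0,-1],0],[[0,0,-2],0],[[0,0,-3],0],[[0,0,-4],0],[[0,0,-5],0],[[0,0,-6],0],[[0,0,-7],0],[[0,0,-8],0],[[0,0,-9],0],[[0,0,-10],0],[[0,0,-11],0],[[0,0,-12],0],[[0,0,-13],0],[[0,0,-14],0],[[0,0,-15],0],[[0,0,-16],0],[[0,0,-17],0],[[0,0,-17],0]]}}

```text
time: 18.2
ee_pos: [0.5216, 0.1406, 0.0336]
tcp_rot: [0.019, 0.707, -0.707, -0.018]
force: [3.7, -0.5, 5.5]
opening: 0.058
```

```bash
python3 -c "
from tilt import *
fit('w8',-3)"
```

```text
18.2 [0.52163039 0.14058503 0.03355536] [ 3.74055442 -0.49421424  5.52726145] 0.057984680145927885
tilt 0.0570982870716148 [ 0.05716042 -0.00100033  0.02019752] 20779 X rel tool [-0.03561734  0.02272796]
```

>>> {"op": "servo_tool", "data": {"deltas": [[[0.5,0,-0.7],0],[[1,0,-1.4],0],[[1.5,0,-2.1],0],[[2,0,-2.8],0],[[2.5,0,-3.5],0],[[3,0,-4.2],0],[[3,0,-4.8],0],[[3,0,-5.3],0],[[3,0,-5.3],0]]}}

```text
time: 19.15
ee_pos: [0.5225, 0.1405, 0.0271]
tcp_rot: [-0.017, -0.707, 0.707, 0.02]
force: [-1.4, -0.6, 5.7]
opening: 0.0586
```

```bash
python3 - <<'E'
from tilt import *
fit('w9',-3)
# absolute plate pose, top and side cameras
for c in ('top','side'):
    m=optics.camera_model(c); p,d=optics.camera(c); cv2.imwrite(f'pics/{c}9.png',p); W=heights(m,d)
    g=p.min(2); mk=(d>0)&(np.hypot(W[...,0]-.478,W[...,1]-.142)<.1)&(W[...,2]>.03)&(W[...,2]<.06)&(g>100)
    if mk.sum()>50: print(c,mk.sum(),rect(W,mk))
E
```

```text
19.15 [0.52248206 0.14054235 0.02708076] [-1.35084828 -0.60596515  5.67422433] 0.05858501391693046
tilt -0.0030301449471671657 [-0.00303015  0.00012245  0.02024344] 20772 X rel tool [-0.03386536  0.02236353]
top 903 (array([474.7, 133.7]), array([ 41.3, 139.8]), 86.8)
side 874 (array([472.8, 144.9]), array([ 68.6, 138.9]), 87.82)
```

>>> {"op": "servo_tool", "data": {"deltas": [[[0,0,0.4],0],[[0.7,0,0.6],0],[[1.4,-0.1,0.6],0],[[2.1,-0.1,0.6],0],[[2.8,-0.2,0.6],0],[[3.5,-0.2,0.6],0],[[3.5,-0.2,0.6],0],[[3.5,-0.2,0.6],0]], "squeeze": 40}}

```text
time: 20.1
ee_pos: [0.5273, 0.1404, 0.0281]
tcp_rot: [-0.019, -0.707, 0.707, 0.019]
force: [-4.5, 0.1, 3.0]
opening: 0.0584
```

```bash
python3 - <<'E'
from tilt import *
fit('w10',-3)
for c in ('top','side'):
    m=optics.camera_model(c); p,d=optics.camera(c); cv2.imwrite(f'pics/{c}10.png',p); W=heights(m,d)
    g=p.min(2); mk=(d>0)&(np.hypot(W[...,0]-.478,W[...,1]-.142)<.1)&(W[...,2]>.03)&(W[...,2]<.06)&(g>100)
    print(c,mk.sum(),rect(W,mk),'x',np.percentile(W[mk][:,0],[.5,99.5]))
E
```

```text
20.1 [0.52728808 0.14036087 0.02807366] [-4.45485869  0.08343899  2.96472466] 0.05838335682269247
tilt 0.005418118200225097 [ 5.41817122e-03 -4.85728095e-05  2.02242671e-02] 20730 X rel tool [-0.03402044  0.02227505]
top 911 (array([480.6, 133.5]), array([ 42. , 140.8]), 86.79) x [0.41038411 0.54720456]
side 876 (array([477.6, 143.5]), array([ 65.1, 140.4]), 88.65) x [0.40833163 0.54462512]
```

>>> {"op": "servo_tool", "data": {"deltas": [[[-1,0,-0.3],0],[[-2,0,-0.6],0],[[-3,0,-0.6],0],[[-3,0,-0.6],0],[[-3,0,-0.6],0]]}}

```text
time: 20.75
ee_pos: [0.526, 0.1404, 0.0286]
tcp_rot: [0.02, 0.707, -0.707, -0.017]
force: [4.0, 0.3, 4.3]
opening: 0.0586
```

```bash
python3 - <<'E'
from tilt import *
fit('w11',-3)
for c in ('top','side'):
    m=optics.camera_model(c); p,d=optics.camera(c); cv2.imwrite(f'pics/{c}11.png',p); W=heights(m,d)
    g=p.min(2); mk=(d>0)&(np.hypot(W[...,0]-.478,W[...,1]-.142)<.1)&(W[...,2]>.03)&(W[...,2]<.06)&(g>100)
    print(c,mk.sum(),rect(W,mk),'x',np.percentile(W[mk][:,0],[.5,99.5]))
E
```

```text
20.75 [0.52598877 0.14036136 0.02856374] [4.03777304 0.30383712 4.27176308] 0.05856493348561616
tilt 0.01005660771511823 [ 0.01005695 -0.00018473  0.02023152] 20788 X rel tool [-0.03420569  0.02227275]
top 911 (array([478.5, 133.9]), array([ 41.9, 140.6]), 86.6) x [0.40837026 0.54548902]
side 872 (array([475.7, 143.5]), array([ 66.5, 140.6]), 88.19) x [0.40628957 0.54268404]
```

>>> {"op": "servo_tool", "data": {"deltas": [[[0,0,-0.5],0],[[0,0,-1],0],[[0,0,-1.5],0],[[0,0,-1.5],0]], "squeeze": 20}}

```text
time: 21.3
ee_pos: [0.525, 0.1404, 0.027]
tcp_rot: [0.019, 0.707, -0.707, -0.018]
force: [4.2, -0.9, 7.7]
opening: 0.058
```

```bash
python3 -c "
from tilt import *
fit('w12',-3)"
```

```text
21.3 [0.52496838 0.14037838 0.02700115] [ 4.23515455 -0.9151621   7.66151556] 0.05798294979460131
tilt -0.00379623428651462 [-3.79625252e-03 -6.86094428e-05  2.02645769e-02] 20793 X rel tool [-0.03375715  0.02230145]
```

>>> {"op": "servo_tool", "data": {"deltas": [[[0,0,0.3],0],[[0,0,0.3],0],[[0,0,0.3],0],[[0,0,0.3],0],[[0,0,0.3],0],[[0,0,0.3],0]], "gripper": 80}}

```text
time: 21.95
ee_pos: [0.524, 0.1403, 0.0261]
tcp_rot: [-0.018, -0.707, 0.707, 0.019]
force: [1.3, 0.1, -0.2]
opening: 0.0799
```

>>> {"op": "servo_tool", "data": {"deltas": [[[0,0,5],0],[[0,0,15],0],[[0,0,35],0],[[0,0,65],0],[[0,0,95],0],[[-15,0,125],0],[[-50,0,150],0],[[-95,0,165],0],[[-130,0,170],0],[[-145,0,170],0],[[-145,0,170],0]]}}

```text
time: 23.05
ee_pos: [0.3781, 0.1406, 0.1982]
tcp_rot: [0.019, 0.707, -0.707, -0.017]
force: [0.2, 0.1, 0.2]
opening: 0.0798
```

```bash
cat > fin.py <<'E'
from m import *
s=bot.observe(); print(s['time'],s['ee_pos'],s['force'],s['opening'])
y=np.radians(-3); c_=np.array([np.cos(y),np.sin(y)]); n_=np.array([-c_[1],c_[0]])
for c in ('wrist','top','side'):
    m=optics.camera_model(c); p,d=optics.camera(c); cv2.imwrite(f'pics/{c}f.png',p); W=heights(m,d)
    L=(W[...,:2]-[.478,.1416])*1000; X=L@c_; Y=L@n_
    near=(d>0)&(np.hypot(X,Y)<100)
    pl=near&(abs(W[...,2]-.047)<.004)&(p.min(2)>90); n,l,st,_=cv2.connectedComponentsWithStats(pl.astype(np.uint8)); pl=l==1+st[1:,4].argmax()
    A=np.c_[X[pl],Y[pl],np.ones(pl.sum())]; co=np.linalg.lstsq(A,W[...,2][pl]*1000,rcond=None)[0]
    print(c,pl.sum(),rect(W,pl),'slopes/z',np.round(co,4))
    b=near&(abs(W[...,2]-.006)<.003)
    if b.sum()>20: print('  base X',np.percentile(X[b],[1,99]).round(1),'Y',np.percentile(Y[b],[1,99]).round(1),'plate X',np.percentile(X[pl],[.5,99.5]).round(1),'Y',np.percentile(Y[pl],[.5,99.5]).round(1))
E
python3 fin.py
```

```text
23.05 [0.37814566 0.14055727 0.1981953 ] [0.21670743 0.13298541 0.19796706] 0.07983499833090876
wrist 16533 (array([466. , 144.6]), array([ 60.3, 119. ]), 86.77) slopes/z [-1.3000e-03 -2.0000e-04  4.7165e+01]
  base X [-74.2  43.9] Y [-43.9  30.3] plate X [-71.2  46.4] Y [-27.3  31.8]
top 1966 (array([478. , 143.7]), array([ 62.2, 141.4]), 86.71) slopes/z [ 8.00000e-04 -3.30000e-03  4.72256e+01]
  base X [-91.2  87.1] Y [-91.9  90.1] plate X [-70.2  69.3] Y [-28.5  32.3]
side 1028 (array([476. , 142.5]), array([ 65.7, 142.2]), 88.13) slopes/z [-1.00000e-03  3.50000e-03  4.71705e+01]
  base X [-81.1  73.2] Y [-79.2  43.1] plate X [-71.6  66.7] Y [-30.6  32.3]
```

View pics/wristf.png

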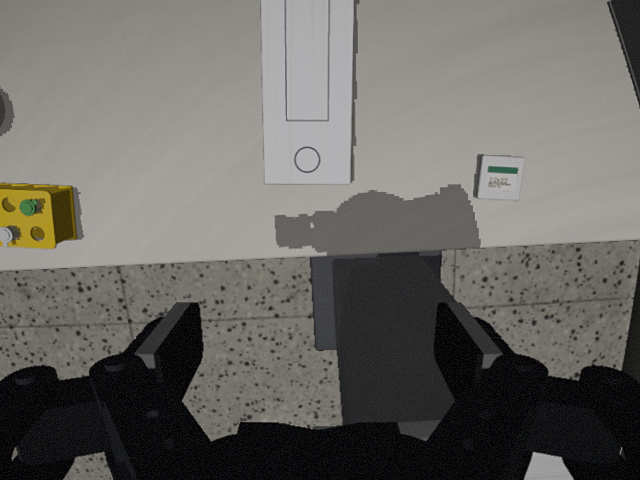

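The wrist picture shows the plate lying flat on the stand, ring up at (307,159), with the coverslip box in place at (500,178). Plate minus stand is about (-0.7, +1.1) mm and -0.3°, with the top at 47.2 mm and level. I'll check the bystanders and nest in the top view before handing in.

```bash
python3 - <<'E'
from m import *
a,b=cv2.imread('pics/top0.png'),cv2.imread('pics/topf.png'); m=optics.camera_model('top')
D=cv2.absdiff(a,b).max(2)
for n,(u,v,r) in {'dish':(276,183,17),'marker':(234,168,28),'box':(265,299,14)}.items():
    print(n,'changed px',(D[v-r:v+r,u-r:u+r]>40).sum(),'of',4*r*r)
cv2.imwrite('pics/fin.png',cv2.resize(b[140:340,30:400],None,fx=2.1,fy=2.1))
E
```

```text
dish changed px 0 of 1156
marker changed px 0 of 3136
box changed px 50 of 784
```

View pics/fin.png

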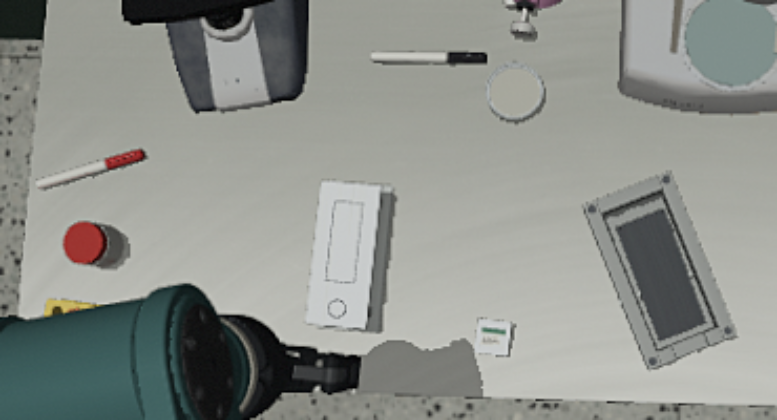

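The plate is on the stand and the nest is empty. The dish and marker are unchanged to the pixel. The box sits at its old place, about (265,300) px; its 50 changed pixels fit the arm's shadow.

```bash
python3 -c "
from h import *
hand_in(); print(bot.observe()['time'])"
```

```text
the job is handed in; nothing more can be done
the job is handed in; nothing more can be done
```

The plate is lying flat on the drying stand, marked face up, and the job is handed in at about 23 s of the 51 s allowed.

- **Press:** I pressed close to the ring (about 2 mm out from its centre) at 4–6 N until the rocker reached its stop. Force rose to 14 N there, and the measured tilt was 0.395 rad.
- **Lay-down:** I took the plate by its raised sides and carried it over. I set the low end on the rails and let the plate turn flat in a lightened grip. It crept about 3 mm in the pads while turning, so I slid it along the rails to correct that before letting go. Force readings on the stand stayed under about 9 N.
- **Last checks:** The plate's top is level at 47.2 mm, as it should be on 40 mm rails. It sits about 0.7 mm along and 1 mm across from the stand's centre, and within about 0.3° of the rails. The cameras disagree by up to about 1 mm; the side view reads about 1.3 mm and 1.8 mm, with its yaw about 0.8° off.
- **Bystanders:** The dish and marker pixels are unchanged. The coverslip box is where it was; 50 of its 784 pixels changed, which I put down to the arm's shadow lying beside it.

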